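Lock the sample slide in the reading position

ROBOT

A 6-joint arm with a two-finger parallel gripper is mounted at the origin on the work surface. World frame = base frame: x ahead of the robot, y to its left, z up, the work surface at z = 0. Lengths are in mm, angles in degrees, forces in N, time in s.
With the tool pointing down it reaches from about 350 to 850 mm from the base axis. Payload 8.1 kg.
Tool frame: the origin (TCP) lies between the finger pads; the fingertips stand 17 mm ahead of it and the grasp point (between the pads) lies 2 mm behind it; z points along the fingers, y is the line along which they close (so a half turn about z gives the same grasp; the last joint's range is limited). The gripper opens to 85 mm and grips with 20 to 120 N. Pads are 22 mm wide; open, the fingers measure 114 mm over their backs; the gripper's body (76 mm by 85 mm) begins 54 mm behind the grasp point. The pads swing forward as they close: fully open they stand 13 mm farther back than shut.
Start: joints at [63.69, 7.471, 85.268, -0, 87.261, -4.893], TCP at [219.073, 558.581, 248.292] pointing down, gripper open.
Joint ranges: [-169.43, 169.43], [-51.17, 129.36], [1.28, 143.12], [-76.62, 256.62], [0, 156.53], [-152.29, 152.29]. Speed limits (degrees/s): [136.94, 136.94, 159.86, 180, 180, 180].

INTERFACE

Orientations are given as [roll, pitch, yaw] about the fixed x, y, z axes, in that order (R = Rz(yaw) Ry(pitch) Rx(roll)).
In Python, from bench import sense, snapshot, hand_in, trace, place_of gives the robot as it stands.
- The arm moves only by the shell command python3 -m handwheel 'ROWS' [FORCE]. ROWS is JSON, a list of rows, each a list of 7 numbers: the opening, from -1 (shut) to 1 (fully open), then the shift along the tool's x, y, z in cm, then the turn, a rotation vector about the tool's x, y, z in rad. A call has 1 to 12 rows; each row shifts and turns the commanded pose from where the row before left it, along the tool's axes as they then stand; what a row does not reach is not made up. A row lasts 1/12 s, in which the tool goes at most 41.7 mm and 7.16 degrees, less where a joint would pass 70% of its speed; a pose out of reach is approached as far as the arm can. A call with a gripper value outside its range is refused whole. The fingers move at their own pace and stop on an object; FORCE is the grip in N (left out, the last holds). Time passes only in rows, so rows that do not move let the fingers close. It gives the time, the measured TCP pose, the force, the opening and the grip force at its end, in the units of the state.
- sense(): the state, without advancing time (a new reading comes with each control period).
- snapshot(name): name is "scene" or "top"; returns a dict with "image" (480x640x3 uint8, red, green, blue), "intrinsics" (3x3 intrinsics, pixels), "R" (3x3) and "t" (3): a world point X has camera coordinates R X + t. Camera axes: x right, y down, z forward; pixel columns grow to the right and rows downward; lengths in mm; the calibration is good to about 2 mm. A picture is of the moment at which its call begins. There is no depth.
- hand_in(): hands the job in; it is judged then, once.
Trained networks look in a picture, given as the dict that the camera call returned (one of the last four; its "shot" number tells which), for a name from the list of things; names that differ only in an ending like _2 or _b are one class to them, and where a whole thing is asked for, a point or a joint stands for the part that bears it (a point fixed in the world has none). Each returns a list of dicts, best first, with "conf" (0 to 1); they miss things now and then, are a little off and sometimes report something else, mostly with a low value. They report only what shows in the picture. A call takes as long as a camera call. They do not tell look-alikes from the thing itself.
- trace(picture, query): "pixels" (480x640 bool, what is visible of it).
- place_of(picture, query): "location" ([x, y, z] in mm, in world coordinates, good to about 4 mm: a listed point, or the origin of a listed thing).
The state is a dict: "time": time; "joint_pos": joint angles; "qd": joint speeds; "joint_efforts": joint torques, N m; "tool_pos": TCP position; "tcp_rot": TCP orientation; "ft_force": force on the tool from outside, world axes, zero at the start; "wrist_torque": the same for the moment, N m; "finger_gap": finger opening in mm; "grip_force": force on a finger pad.
Only numpy, scipy, OpenCV 4.12 (cv2) and the standard library are available. Lean on these libraries where they do the work, as an engineer would, in place of code of your own. Each camera call takes 0.05 s, during which the arm holds its last target. There are 200 camera calls.

TASK

Load the waiting sample jar into the bench reader: pull up the T-handled plunger that locks the sample slide, twist it counter-clockwise so that it stays out by itself and let go of it, push the slide by its upright post all the way in until the jar is under the reading head, then twist the plunger back so that it drops fully home and locks the slide. Keep the jar upright in its seat.

Things in the scene. Friction and masses are not known exactly. Their poses are not given: they have to be found in the camera images.
- reader: The bench reader, fixed: white base plate 215 x 400 mm, 18 mm thick, white reading head at its +y end (top 133 mm above the table, underside 88 mm). Origin on the table under the plate's middle (the plate runs from x -115 to +100 mm), z up, +y the way the slide moves in. Its round black knobs (three levelling screws on the base, a clamp knob on the head, top 151 mm) are not the plunger.
- tee (a point): Centre of the plunger's T-handle: a black bar 56 mm long, 13 mm wide, 16 mm high on an upright 12 mm steel stem, on the bracket at the robot's side of the reader. 115 mm above the table when home; 35 mm of free space below the bar. z up, y along the bar, x across it; rises and turns with the handle.
- plunger_lift (a joint): How far the plunger is pulled up, m: 0 = pin fully home in a notch, 0.024 = upper stop. A spring pushes it down with 6 to 9 N. Pulled up 18 mm or more (20 mm is good) it is free to twist; let go while twisted, it rests on two lobes and stays up at about 0.017. When the slide has no notch under it, it cannot drop below 0.012.
- plunger_twist (a joint): Twist of the T-handle, rad, counter-clockwise from above: 0 = home direction (start), 1.57 = stop. Turns only when pulled up (home, it has about 0.35 of play). Twisted past 0.8 (up to 1.57) it stays out when let go; twisted back below about 0.3 and let go, the spring drops it. Light friction (0.03 N m) keeps the twist where it is left.
- sample_slide (a joint): Travel of the aluminium sample slide, m: 0 = loading position (start, locked by the plunger), 0.09 = fully in against its stop, the jar under the reading head. Needs about 1.5 N and stays where it is left. The plunger can drop into the second notch when the slide is within 4 mm of the stop.
- post (a point): On the axis of the slide's upright round steel post (16 mm diameter, free from 40 to 125 mm above the table), 13 mm below its top, 112 mm above the table. The post stands near the slide's end away from the head and stays more than 80 mm from the plunger. Its +y axis is the level direction in which the slide moves in; z up.
- jar_mid (a point): Centre (half-way up) of the closed sample jar on the slide: white, black lid, 50 mm diameter, 40 mm high, underside 34 mm above the table. It stands loose in a seat ring 7 mm high on the slide and rides along; it need not be touched. z up along the jar.
- seat (a point): Centre of the jar's seat on the slide, 34 mm above the table; moves with the slide.
Things that resemble listed ones, but are neither listed nor needed, are in the scene too. What is shaped like the part that bears jar_mid but brown or purple is not meant.

How it is judged:
By the outcome, as a careful person would: the job done as asked, in the order asked, and still so for the second after the job is handed in, with the robot touching nothing.
It also fails if it takes over 54 s, if anything falls off the work surface, if the arm or the gripper's body presses on something with over 40 N, if the wrist force passes 120 N, or if a joint passes its speed limit or range.

## Working session

There is one attempt and no reset: what is moved stays moved. The work goes in short steps, Python scripts to look and compute and a shell command to move; the robot and the scene stay as the last step left them, time stands still between calls to the robot, and variables do not carry over. Pictures are saved under pics/ and viewed, at most 10 in all, crops included, and the job is handed in when it is done.

```bash
mkdir -p pics; python3 - <<'E'
from bench import *
import cv2,numpy as np
s=sense();print(s['time'],s['tool_pos'],s['tcp_rot'],s['finger_gap'])
for n in("scene","top"):
    p=snapshot(n);cv2.imwrite(f"pics/{n}0.png",p["image"][:,:,::-1])
    print(n,p["intrinsics"],p["R"],p["t"])
    for q in("reader","tee","post","jar_mid","seat"):
        for d in place_of(p,q)[:3]:
            X=np.array(d["location"]);c=np.array(p["R"])@X+p["t"];u=np.array(p["intrinsics"])@c
            print(q,round(d["conf"],2),X.round(1),(u[:2]/u[2]).round())
E
```

```text
0.0 [218.8273088  558.10478986 247.21187571] [-1.79892420e+02 -9.67535320e-03  1.58583237e+02] 85.29202769892052
scene [[616.50248561   0.         316.52172139]
 [  0.         616.50248561 239.20507339]
 [  0.           0.           1.        ]] [[-0.09890065  0.99494568  0.01737104]
 [ 0.63035029  0.07614722 -0.77256722]
 [-0.76998518 -0.06545756 -0.63469531]] [  91.35253405 -318.02391219 1585.57805651]
reader 0.67 [589.5 -36.3  -1.5] [315. 267.]
tee 0.8 [532.7   4.4 114. ] [342. 200.]
post 0.61 [ 572.4 -190.3  108.4] [230. 208.]
jar_mid 0.93 [626.9 -23.7  54.8] [320. 258.]
jar_mid 0.7 [378.8  57.8  16. ] [370. 197.]
jar_mid 0.57 [807.   98.1  21.2] [388. 358.]
seat 0.93 [627.8 -25.2  34.6] [319. 267.]
top [[454.2823295    0.         323.47347037]
 [  0.         454.2823295  240.82073667]
 [  0.           0.           1.        ]] [[ 0.01125019 -0.99971775  0.02092498]
 [-0.98253457 -0.01493907 -0.18547948]
 [ 0.18573973 -0.01847284 -0.98242532]] [-39.62730102 610.83155646 736.73175562]
reader 0.88 [595.4 -39.9   4.3] [327. 255.]
tee 0.67 [538.2   7.7 112.5] [299. 279.]
post 0.61 [ 576.2 -192.5  115. ] [424. 257.]
jar_mid 0.96 [378.6  60.5  22.7] [268. 376.]
jar_mid 0.83 [634.1 -27.9  54.6] [322. 228.]
jar_mid 0.62 [809.8 104.2  18.2] [253. 141.]
seat 0.59 [627.2 -28.2  31. ] [321. 235.]
```

```bash
python3 - <<'E'
import cv2,numpy as np
a=cv2.imread("pics/scene0.png")[130:370,180:440];b=cv2.imread("pics/top0.png")[110:400,210:470]
f=lambda i:cv2.resize(i,(400,600*0+int(i.shape[0]*400/i.shape[1])),interpolation=cv2.INTER_CUBIC)
a,b=f(a),f(b);h=max(a.shape[0],b.shape[0]);o=np.zeros((h,800,3),np.uint8);o[:a.shape[0],:400]=a;o[:b.shape[0],400:]=b
cv2.imwrite("pics/crop0.png",o)
E
```

```text
(no output)
```

View pics/crop0.png

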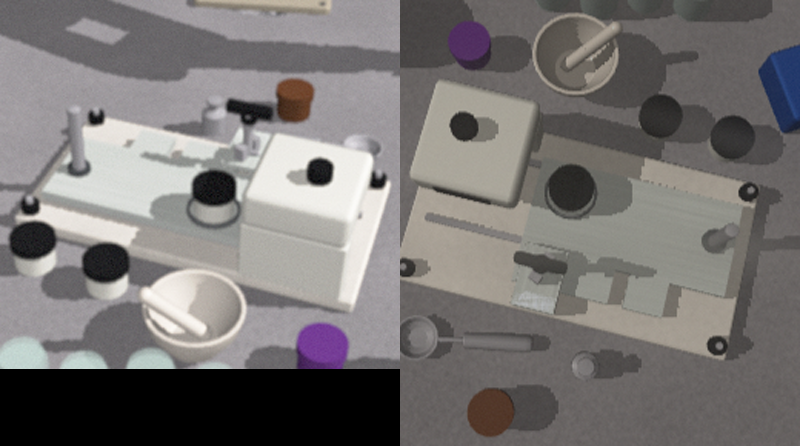

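View pics/top0.png

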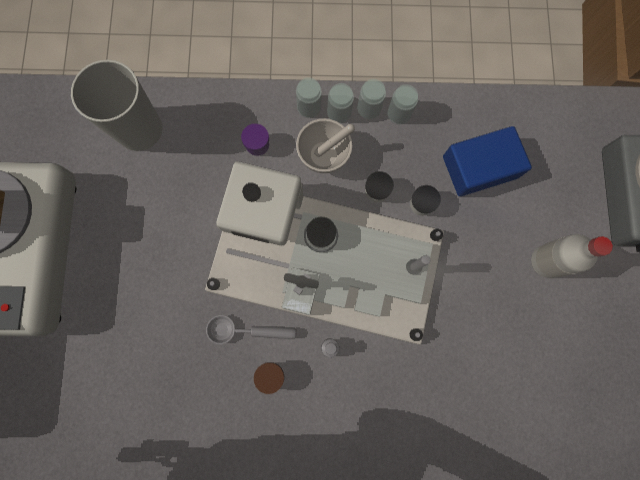

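The bar-shaped black T at top (299,282) / scene (342,200) is the plunger. The round black knobs at top (213,284), (416,334), (436,235) and (251,192) are levelling screws and the head clamp. The steel post is at top (420,262) and the jar in its seat is at top (321,233). The other black-lidded jars at (379,185) and (426,199) are off the reader.

Next I'll measure the tee, the bar direction and the reader yaw.

```bash
cat > h.py <<'E'
from bench import *
import cv2,numpy as np
def back(p,uv,z):
    K,R,t=(np.array(p[k]) for k in("intrinsics","R","t"))
    uv=np.atleast_2d(uv).astype(float);d=(R.T@np.linalg.inv(K)@np.c_[uv,np.ones(len(uv))].T).T
    c=-R.T@t;return c+d*((z-c[2])/d[:,2])[:,None]
def proj(p,X):
    u=np.array(p["intrinsics"])@(np.array(p["R"])@X+p["t"]);return u[:2]/u[2]
def tri(ps,uvs):
    P=[np.array(p["intrinsics"])@np.c_[np.array(p["R"]),np.array(p["t"])] for p in ps]
    X=cv2.triangulatePoints(P[0],P[1],np.float64(uvs[0]).reshape(2,1),np.float64(uvs[1]).reshape(2,1))[:,0];return X[:3]/X[3]
def bar(p,c,r=26):
    g=p["image"].max(2);m=np.zeros(g.shape,bool);x,y=map(int,c)
    m[y-r:y+r,x-r:x+r]=g[y-r:y+r,x-r:x+r]<50
    n,l,s,cc=cv2.connectedComponentsWithStats(m.astype(np.uint8));
    k=1+min(range(n-1),key=lambda i:np.hypot(*(cc[i+1]-c))+ (1e3 if s[i+1,4]<60 else 0))
    ys,xs=np.nonzero(l==k);return np.c_[xs,ys],s[k]
E
python3 - <<'E'
from h import *
ps=[snapshot("scene"),snapshot("top")];cs=[]
for p,c in zip(ps,[(342,200),(300,281)]):
    d=trace(p,"tee");m=d[0]["pixels"];ys,xs=np.nonzero(m);print("trace",d[0]["conf"],m.sum(),xs.min(),xs.max(),ys.min(),ys.max())
    px,s=bar(p,c);r=cv2.minAreaRect(px.astype(np.float32));cs.append(r[0]);print(s,r)
    X=back(p,px,119);w,v=np.linalg.eigh(np.cov(X[:,:2].T));print(X.mean(0),"yaw",np.degrees(np.arctan2(v[1,1],v[0,1])),np.ptp(X[:,:2]@v,axis=0))
print("tri",tri(ps,cs))
p=ps[1];a,b=back(p,[(213,283),(416,334)],28);print(a,b,np.linalg.norm(a-b),np.degrees(np.arctan2(*(a-b)[1::-1])))
for p in ps:
    d=trace(p,"post");m=d[0]["pixels"];ys,xs=np.nonzero(m);print("post",d[0]["conf"],m.sum(),xs.min(),xs.max(),ys.min(),ys.max(),xs.mean(),ys.mean())
E
```

```text
trace 0.73 513 327 357 194 230
[328 195  29  16 248] ((341.49053955078125, 203.7169647216797), (28.99472999572754, 12.90019702911377), 10.619654655456543)
[545.25677885   5.92643498 119.        ] yaw 69.55457441018659 [39.37043958 54.01901923]
trace 0.62 293 285 317 273 287Traceback (most recent call last):
  File "<stdin>", line 5, in <module>
  File "h.py", line 16, in bar
    k=1+min(range(n-1),key=lambda i:np.hypot(*(cc[i+1]-c))+ (1e3 if s[i+1,4]<60 else 0))
        ~~~^^^^^^^^^^^^^^^^^^^^^^^^^^^^^^^^^^^^^^^^^^^^^^^^^^^^^^^^^^^^^^^^^^^^^^^^^^^^^
ValueError: min() iterable argument is empty
```

```bash
python3 - <<'E'
from h import *
ps=[snapshot("scene"),snapshot("top")]
p=ps[1];m=trace(p,"tee")[0]["pixels"];ys,xs=np.nonzero(m);px=np.c_[xs,ys]
print(p["image"].max(2)[m].min(),cv2.minAreaRect(px.astype(np.float32)))
X=back(p,px,119);w,v=np.linalg.eigh(np.cov(X[:,:2].T));print(X.mean(0),"yaw",np.degrees(np.arctan2(v[1,1],v[0,1])),np.ptp(X[:,:2]@v,axis=0))
print("tri",tri(ps,[(341.5,201.5),px.mean(0)]))
a,b=back(p,[(213,283),(416,334)],28);print(a,b,np.linalg.norm(a-b),np.degrees(np.arctan2(*(a-b)[1::-1])))
for p in ps:
    d=trace(p,"post");m=d[0]["pixels"];ys,xs=np.nonzero(m);print("post",d[0]["conf"],m.sum(),xs.min(),xs.max(),ys.min(),ys.max(),xs.mean(),ys.mean())
    t=np.c_[xs,ys];
    print(back(p,[(xs[ys<ys.min()+5].mean(),ys.min()+2)],125), back(p,[(xs[ys>ys.max()-5].mean(),ys.max())],34))
for q in("tee","post"):print(q,np.mean([place_of(p,q)[0]["location"] for p in ps],0))
i=cv2.resize(ps[1]["image"][235:310,265:450,::-1],(800,324),interpolation=cv2.INTER_CUBIC);cv2.imwrite("pics/c1.png",cv2.convertScaleAbs(i,alpha=1.5))
E
```

```text
58 ((300.9344787597656, 280.4913024902344), (34.75905227661133, 11.696488380432129), 7.594643592834473)
[535.44601082   4.43309953 119.        ] yaw 77.6653814576278 [19.10309465 55.35325928]
tri [536.01989456   4.41134835 113.26733844]
[537.74966512 163.0819841   28.        ] [ 453.00950003 -196.3288239    28.        ] 369.2655203073513 76.73336337600675Traceback (most recent call last):
  File "<stdin>", line 9, in <module>
IndexError: list index out of range
```

```bash
python3 -m handwheel '[[0.2,-2.76,-2.22,0.3,0,0,0],[0.2,-2.76,-2.22,0.3,0,0,0],[0.2,-2.76,-2.22,0.3,0,0,0],[0.2,-2.76,-2.22,0.3,0,0,0],[0.2,-2.76,-2.22,0.3,0,0,0],[0.2,-2.76,-2.22,0.3,0,0,0],[0.2,-2.76,-2.22,0.3,0,0,0],[0.2,-2.76,-2.22,0.3,0,0,0],[0.2,-2.76,-2.22,0.3,0,0,0]]' 40
python3 -m handwheel '[[0.2,-2.76,-2.22,0.3,0,0,0],[0.2,-2.76,-2.22,0.3,0,0,0],[0.2,-2.76,-2.22,0.3,0,0,0],[0.2,-2.76,-2.22,0.3,0,0,0],[0.2,-2.76,-2.22,0.3,0,0,0],[0.2,-2.76,-2.22,0.3,0,0,0],[0.2,-2.76,-2.22,0.3,0,0,0],[0.2,-2.76,-2.22,0.3,0,0,0],[0.2,-2.76,-2.22,0.3,0,0,0]]'
python3 -m handwheel '[[0.2,0,0,0,0,0,0.119],[0.2,0,0,0,0,0,0.119],[0.2,0,0,0,0,0,0.119],[0.2,0,0,0,0,0,0.119],[0.2,0,0,0,0,0,0.119],[0.2,0,0,0,0,0,0.119],[0.2,0,0,0,0,0,0.119],[0.2,0,0,0,0,0,0.119],[0.2,0,0,0,0,0,0.119],[0.2,0,0,0,0,0,0.119],[0.2,0,0,0,0,0,0.119],[0.2,0,0,0,0,0,0.119]]'
```

```text
time: 1.75
tool_pos: [377.9, 280.4, 221.4]
tcp_rot: [180.0, 0.0, 158.6]
ft_force: [0.2, 0.6, 0.3]
finger_gap: 51.2
grip_force: 0.0
time: 2.5
tool_pos: [536.3, 3.4, 194.4]
tcp_rot: [180.0, 0.0, 158.6]
ft_force: [1.2, 1.0, 0.6]
finger_gap: 51.3
grip_force: 0.0
time: 3.5
tool_pos: [535.7, 5.2, 194.4]
tcp_rot: [180.0, -0.0, 76.4]
ft_force: [0.3, -0.7, 0.0]
finger_gap: 51.5
grip_force: 0.0
```

```bash
python3 -m handwheel '[[0.2,0,0,1,0,0,0],[0.2,0,0,1,0,0,0],[0.2,0,0,1,0,0,0],[0.2,0,0,1,0,0,0],[0.2,0,0,1,0,0,0],[0.2,0,0,1,0,0,0],[0.2,0,0,1,0,0,0],[0.2,0,0,1.1,0,0,0],[0.2,0,0,0,0,0,0]]'
python3 - <<'E'
from h import *
p=snapshot("scene");cv2.imwrite("pics/s2.png",cv2.resize(p["image"][110:290,200:440,::-1],(800,600),interpolation=cv2.INTER_CUBIC))
E
```

```text
time: 4.25
tool_pos: [533.9, 5.3, 110.2]
tcp_rot: [-179.8, 0.0, 76.8]
ft_force: [-0.5, 0.4, -0.9]
finger_gap: 51.4
grip_force: 0.0
```

View pics/s2.png

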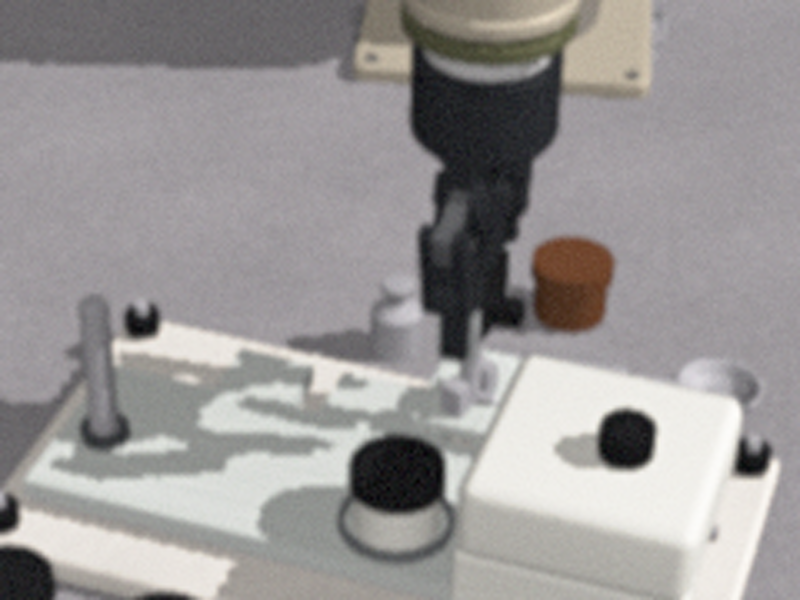

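The fingers straddle the bar, with the stem visible below at crop (475,330) and the bar's end at (510,310). I'll check the stem position numerically and close the gripper.

```bash
python3 - <<'E'
from h import *
p=snapshot("scene")
for X in([536,4.4,115],[536,4.4,90],[534,5.3,108],[534,5.3,93],[534,-5,90],[534,12,90]):
    u=proj(p,np.array(X,float));print(X,u.round(1),((u-[200,110])*3.333).round())
E
python3 -m handwheel '[[-1,0,0,0,0,0,0],[-1,0,0,0,0,0,0],[-1,0,0,0,0,0,0],[-1,0,0,0,0,0,0],[-1,0,0,0,0,0,0],[-1,0,0,0,0,0,0]]' 40
```

```text
[536, 4.4, 115] [341.6 200.7] [472. 302.]
[536, 4.4, 90] [341.  211.9] [470. 340.]
[534, 5.3, 108] [342.  203.3] [473. 311.]
[534, 5.3, 93] [341.6 210. ] [472. 333.]
[534, -5, 90] [335.9 210.9] [453. 336.]
[534, 12, 90] [345.3 211.6] [484. 339.]
time: 4.85
tool_pos: [536.4, 5.1, 114.2]
tcp_rot: [179.9, -0.0, 76.8]
ft_force: [1.6, -0.3, 4.0]
finger_gap: 12.0
grip_force: 41.9
```

```bash
python3 -m handwheel '[[-1,0,0,-0.5,0,0,0],[-1,0,0,-0.5,0,0,0],[-1,0,0,-0.5,0,0,0],[-1,0,0,-0.5,0,0,0],[-1,0,0,0,0,0,0],[-1,0,0,0,0,0,0]]'; python3 -c "
from bench import *
s=sense();print(s['tool_pos'],s['ft_force'],s['wrist_torque'])"
```

```text
time: 5.35
tool_pos: [535.7, 5.1, 132.6]
tcp_rot: [180.0, -0.0, 76.8]
ft_force: [7.5, -0.2, -10.7]
finger_gap: 12.7
grip_force: 39.9
[535.73832441   5.11823557 132.63382345] [  7.47143397  -0.19609836 -10.68685948] [-0.15398322 -1.32647204 -0.02332682]
```

```bash
python3 -m handwheel '[[-1,0,0.1,-0.15,0,0,0],[-1,0,0,0,0,0,-0.11],[-1,0,0,0,0,0,-0.11],[-1,0,0,0,0,0,-0.11],[-1,0,0,0,0,0,-0.11]]'; python3 -m handwheel '[[-1,0,0,0,0,0,-0.11],[-1,0,0,0,0,0,-0.11],[-1,0,0,0,0,0,-0.11],[-1,0,0,0,0,0,-0.11],[-1,0,0,0,0,0,-0.11],[-1,0,0,0,0,0,-0.11],[-1,0,0,0,0,0,-0.11],[-1,0,0,0,0,0,-0.11],[-1,0,0,0,0,0,0]]';python3 -c "
from bench import *
s=sense();print(s['tool_pos'],s['ft_force'],s['wrist_torque'])"
```

```text
time: 5.77
tool_pos: [536.0, 5.1, 133.4]
tcp_rot: [-179.9, -0.0, 102.3]
ft_force: [4.1, -0.5, -8.9]
finger_gap: 12.4
grip_force: 39.9
time: 6.52
tool_pos: [536.0, 5.0, 133.5]
tcp_rot: [-180.0, -0.1, 152.7]
ft_force: [5.4, 0.4, -9.4]
finger_gap: 12.3
grip_force: 39.9
[536.02835903   5.02858899 133.48398879] [ 5.4123167   0.36237238 -9.41864739] [ 0.02241145 -0.91861611  0.04632641]
```

```bash
python3 -m handwheel '[[-1,0,0,0.15,0,0,0],[-1,0,0,0.15,0,0,0],[-1,0,0,0,0,0,0],[0,0,0,0,0,0,0],[0,0,0,0,0,0,0],[0,0,0,0,0,0,0],[0,0,0,0,0,0,0]]'; python3 -m handwheel '[[0,0,0,-1.2,0,0,0],[0,0,0,-1.2,0,0,0],[0,0,0,-1.2,0,0,0],[0,0,0,-1.2,0,0,0],[0,0,0,-1.2,0,0,0],[0,0,0,-1,0,0,0]]'
python3 - <<'E'
from h import *
p=snapshot("scene");cv2.imwrite("pics/s3.png",cv2.resize(p["image"][110:290,200:440,::-1],(800,600),interpolation=cv2.INTER_CUBIC))
E
```

```text
time: 7.1
tool_pos: [536.8, 4.9, 132.3]
tcp_rot: [180.0, 0.0, 152.4]
ft_force: [0.1, 0.5, 0.2]
finger_gap: 42.5
grip_force: 0.0
time: 7.6
tool_pos: [537.3, 4.9, 204.2]
tcp_rot: [180.0, 0.1, 152.4]
ft_force: [0.3, -0.1, -0.2]
finger_gap: 42.8
grip_force: 0.0
```

View pics/s3.png

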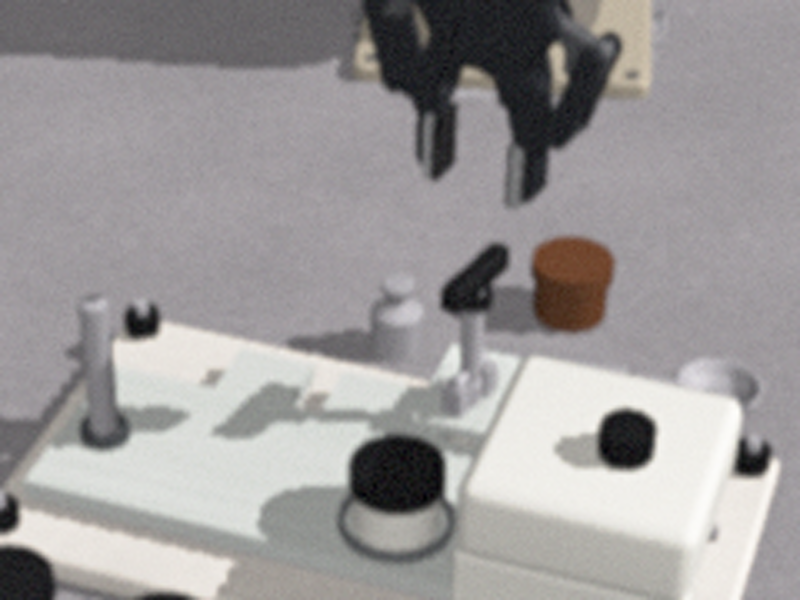

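The T is now up and twisted, with the bar at crop (475,278) and the stem showing below it. The post top is at crop (95,300), which is pixel (228.5,200.5). Next I'll locate the post.

```bash
python3 - <<'E'
from h import *
p=snapshot("scene");print(back(p,[(228.5,200.3)],125),back(p,[(231.3,237)],40))
q=snapshot("top");
for a in(p,q):
    print([(d["location"],d["conf"]) for d in place_of(a,"post")[:2]])
    for d in trace(a,"post")[:1]:
        r=cv2.minAreaRect(np.argwhere(d["pixels"])[:,::-1].astype(np.float32));print(d["conf"],cv2.boxPoints(r).round(1).tolist())
cv2.imwrite("pics/c4.png",cv2.convertScaleAbs(cv2.resize(q["image"][225:300,380:480,::-1],(800,600),interpolation=cv2.INTER_CUBIC),alpha=1.4))
E
```

```text
[[ 572.99567296 -191.6769422   125.        ]] [[ 570.46343948 -193.30682349   40.        ]]
[([570.9, -190.1, 111.1], 0.65)]
0.94 [[205.60000610351562, 258.6000061035156], [221.10000610351562, 196.8000030517578], [349.29998779296875, 228.8000030517578], [333.79998779296875, 290.70001220703125]]
[([575.1, -195.4, 112.3], 0.94)]
0.64 [[311.0, 239.3000030517578], [430.3999938964844, 233.10000610351562], [434.0, 301.20001220703125], [314.5, 307.3999938964844]]
```

View pics/c4.png

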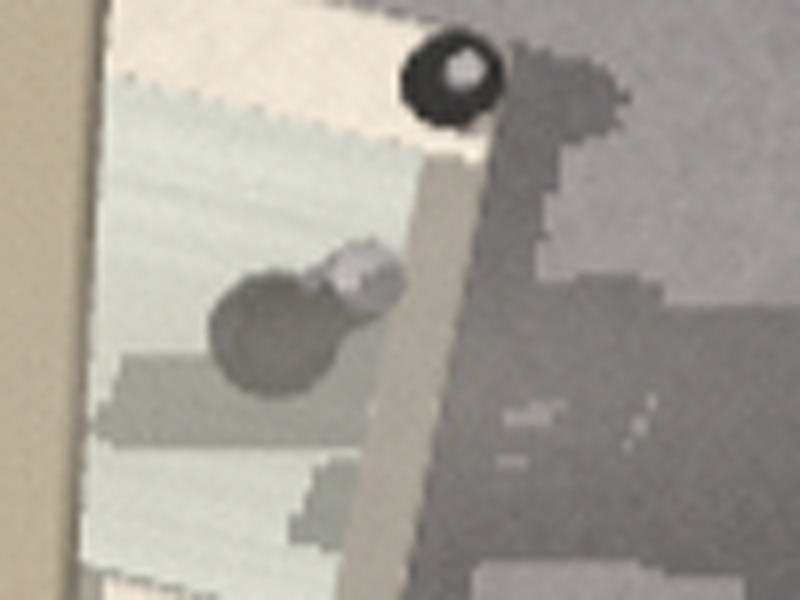

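The post top is at pixel (425.6,259.8) in the top view and its base collar is at (414,266.6), consistent with about (573,-192). I'll grip it with the present yaw, since the post is round.

```bash
python3 - <<'E'
from h import *
q=snapshot("top");print(back(q,[(425.6,259.8)],125),back(q,[(414,266.6)],34))
E
python3 -m handwheel '[[0,-2.05,-2.64,0,0,0,0],[0,-2.05,-2.64,0,0,0,0],[0,-2.05,-2.64,0,0,0,0],[0,-2.05,-2.64,0,0,0,0],[0,-2.05,-2.64,0,0,0,0],[0,-2.05,-2.64,0,0,0,0],[0,0,0,1,0,0,0],[0,0,0,1,0,0,0],[0,0,0,1,0,0,0],[0,0,0,1,0,0,0],[0,0,0,0,0,0,0]]'
python3 - <<'E'
from h import *
p=snapshot("scene");cv2.imwrite("pics/s5.png",cv2.resize(p["image"][110:260,180:380,::-1],(800,600),interpolation=cv2.INTER_CUBIC))
E
```

```text
[[ 570.27060195 -193.28176307  125.        ]] [[ 571.27203178 -194.55961567   34.        ]]
time: 8.92
tool_pos: [570.4, -190.4, 158.0]
tcp_rot: [-180.0, -0.3, 152.5]
ft_force: [-0.6, 0.4, -0.3]
finger_gap: 42.7
grip_force: 0.0
```

View pics/s5.png

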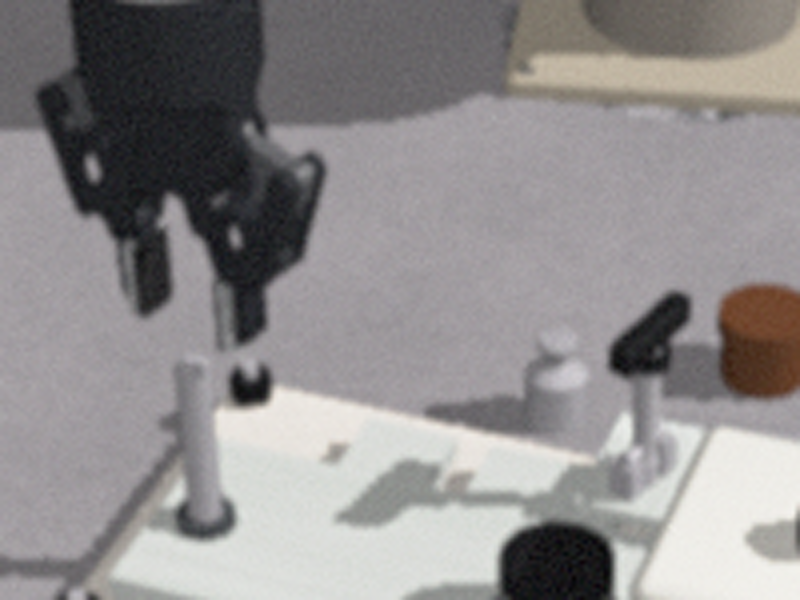

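The open fingers at crop (145,300) and (240,325) sit on either side of the post top at (192,362). I'll descend and grip.

```bash
python3 -m handwheel '[[0,0,-0.1,1,0,0,0],[0,0,-0.1,1,0,0,0],[0,0,0,1,0,0,0],[0,0,0,1,0,0,0],[0,0,0,1,0,0,0],[0,0,0,1,0,0,0],[0,0,0,0.3,0,0,0],[-1,0,0,0,0,0,0],[-1,0,0,0,0,0,0],[-1,0,0,0,0,0,0],[-1,0,0,0,0,0,0],[-1,0,0,0,0,0,0]]' 20
```

```text
time: 9.97
tool_pos: [571.8, -193.3, 99.0]
tcp_rot: [179.9, 0.0, 152.4]
ft_force: [2.8, 4.0, -3.6]
finger_gap: 15.4
grip_force: 24.4
```

```bash
python3 -m handwheel '[[-1,0.098,0.388,0,0,0,0],[-1,0.098,0.388,0,0,0,0],[-1,0.197,0.775,0,0,0,0],[-1,0.197,0.775,0,0,0,0],[-1,0.197,0.775,0,0,0,0]]'
python3 -m handwheel '[[-1,0.197,0.775,0,0,0,0],[-1,0.197,0.775,0,0,0,0],[-1,0.197,0.775,0,0,0,0],[-1,0.197,0.775,0,0,0,0],[-1,0.197,0.775,0,0,0,0],[-1,0.098,0.388,0,0,0,0],[-1,0,0,0,0,0,0]]'
```

```text
time: 10.38
tool_pos: [579.1, -162.4, 99.0]
tcp_rot: [-180.0, 0.0, 152.4]
ft_force: [2.6, -1.8, -4.4]
finger_gap: 15.1
grip_force: 24.4
time: 10.97
tool_pos: [589.3, -118.9, 99.0]
tcp_rot: [179.9, 0.0, 152.5]
ft_force: [3.3, 0.6, -2.7]
finger_gap: 15.4
grip_force: 24.6
```

```bash
python3 -m handwheel '[[-1,0.098,0.388,0,0,0,0],[-1,0.098,0.388,0,0,0,0],[-1,0.049,0.194,0,0,0,0],[-1,0.049,0.194,0,0,0,0],[-1,0,0,0,0,0,0]]'
python3 -m handwheel '[[-1,0.025,0.097,0,0,0,0],[-1,0.025,0.097,0,0,0,0],[-1,0,0,0,0,0,0]]'
```

```text
time: 11.38
tool_pos: [591.8, -108.3, 98.9]
tcp_rot: [180.0, 0.0, 152.4]
ft_force: [3.0, -0.5, -0.9]
finger_gap: 15.3
grip_force: 24.7
time: 11.63
tool_pos: [592.2, -106.6, 98.9]
tcp_rot: [180.0, 0.0, 152.4]
ft_force: [1.4, -1.2, -1.1]
finger_gap: 15.5
grip_force: 24.8
```

```bash
python3 -m handwheel '[[-1,0.025,0.097,0,0,0,0],[-1,0.025,0.097,0,0,0,0],[-1,0,0,0,0,0,0]]'
python3 -m handwheel '[[-1,0.025,0.097,0,0,0,0],[-1,0.025,0.097,0,0,0,0],[-1,0,0,0,0,0,0]]'
```

```text
time: 11.88
tool_pos: [592.5, -105.6, 99.0]
tcp_rot: [-179.9, 0.0, 152.4]
ft_force: [0.2, -7.0, 0.3]
finger_gap: 15.8
grip_force: 24.8
time: 12.13
tool_pos: [592.5, -105.5, 99.0]
tcp_rot: [-179.8, 0.1, 152.3]
ft_force: [-2.7, -13.3, 1.2]
finger_gap: 15.3
grip_force: 25.1
```

```bash
python3 -m handwheel '[[0,0,0,0,0,0,0],[0,0,0,0,0,0,0],[0,0,0,0,0,0,0],[0,0,0,0,0,0,0],[0,0,0,-1.5,0,0,0],[0,0,0,-1.5,0,0,0],[0,0,0,-1.5,0,0,0],[0,0,0,-1.5,0,0,0],[0,0,0,-1.5,0,0,0],[0,0,0,-1.5,0,0,0],[0,0,0,-1.5,0,0,0],[0,0,0,0,0,0,0]]'
python3 - <<'E'
from h import *
p=snapshot("scene");cv2.imwrite("pics/s6.png",cv2.resize(p["image"][110:290,200:440,::-1],(800,600),interpolation=cv2.INTER_CUBIC))
for n in("post","tee","jar_mid"):print(n,[np.round(d["location"]) for d in place_of(p,n)[:2]])
E
```

```text
time: 13.13
tool_pos: [594.7, -102.8, 207.6]
tcp_rot: [179.9, 0.3, 152.4]
ft_force: [0.8, -0.7, 0.5]
finger_gap: 42.7
grip_force: 0.0
post [array([591., -38.,   0.]), array([ 591., -107.,  110.])]
tee [array([533.,   2., 133.])]
jar_mid [array([809.,  97.,  21.]), array([377.,  61.,  14.])]
```

View pics/s6.png

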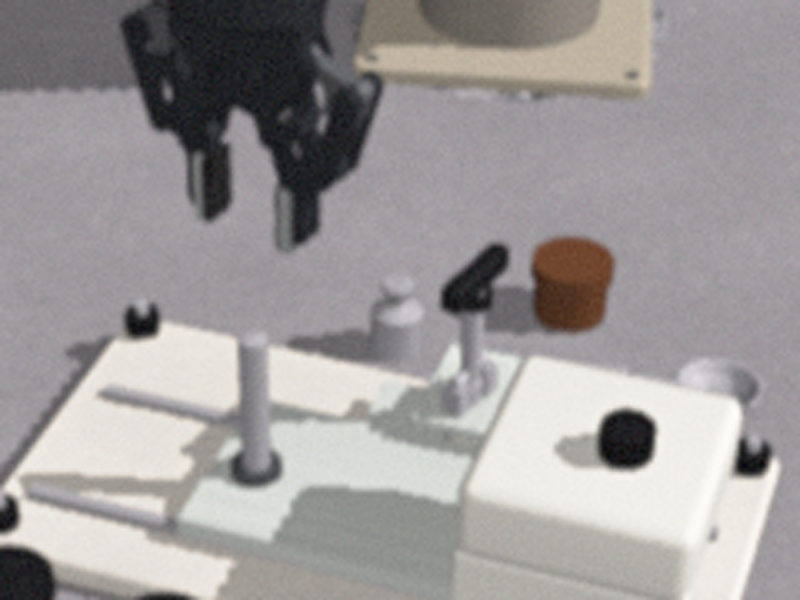

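The slide is in: the post is at crop (255,400), the jar is under the head, and the T is still up and twisted at (475,278). I'll return to the T.

```bash
python3 -m handwheel '[[0,2.03,1.39,0,0,0,0],[0,2.03,1.39,0,0,0,0],[0,2.03,1.39,0,0,0,0],[0,2.03,1.39,0,0,0,0],[0,2.03,1.39,0,0,0,0],[0,0,0,0,0,0,0]]'; python3 -c "
from bench import *
print(sense()['tool_pos'])"
```

```text
time: 13.83
tool_pos: [532.8, 9.3, 202.0]
tcp_rot: [-180.0, -0.2, 152.5]
ft_force: [-1.4, 0.0, -0.8]
finger_gap: 42.8
grip_force: 0.0
[532.80984766   9.25993249 201.98901601]
```

```bash
python3 -m handwheel '[[0,0,0,0,0,0,0],[0,0,0,0,0,0,0]]';python3 -m handwheel '[[0,0,0,1.2,0,0,0],[0,0,0,1.2,0,0,0],[0,0,0,1.2,0,0,0],[0,0,0,1.2,0,0,0],[0,0,0,0,0,0,0],[0,0,0,0,0,0,0]]'
```

```text
time: 14.0
tool_pos: [535.0, 5.7, 202.9]
tcp_rot: [-180.0, -0.1, 152.4]
ft_force: [-0.8, -0.5, -0.3]
finger_gap: 42.9
grip_force: 0.0
time: 14.5
tool_pos: [534.2, 5.7, 153.9]
tcp_rot: [-179.9, -0.2, 152.4]
ft_force: [-0.2, -0.2, 0.4]
finger_gap: 42.6
grip_force: 0.0
```

```bash
python3 -m handwheel '[[0,-0.1,0,1.1,0,0,0],[0,-0.1,0,1.1,0,0,0],[0,0,0,0,0,0,0],[-1,0,0,0,0,0,0],[-1,0,0,0,0,0,0],[-1,0,0,0,0,0,0],[-1,0,0,0,0,0,0],[-1,0,0,0,0,0,0]]' 40; python3 -m handwheel '[[-1,0,0,-0.2,0,0,0],[-1,0,0,-0.2,0,0,0],[-1,0,0,0,0,0,0]]'
```

```text
time: 15.17
tool_pos: [537.3, 4.8, 134.3]
tcp_rot: [180.0, 0.0, 152.4]
ft_force: [-0.6, -1.1, 1.0]
finger_gap: 12.0
grip_force: 41.3
time: 15.42
tool_pos: [536.9, 4.9, 137.5]
tcp_rot: [-180.0, -0.0, 152.4]
ft_force: [3.2, -1.5, -8.7]
finger_gap: 12.3
grip_force: 40.0
```

```bash
python3 -m handwheel '[[-1,0,0,0,0,0,0.11],[-1,0,0,0,0,0,0.11],[-1,0,0,0,0,0,0.11],[-1,0,0,0,0,0,0.11],[-1,0,0,0,0,0,0.11],[-1,0,0,0,0,0,0.11],[-1,0,0,0,0,0,0.11],[-1,0,0,0,0,0,0.11],[-1,0,0,0,0,0,0.11],[-1,0,0,0,0,0,0.11],[-1,0,0,0,0,0,0.11],[-1,0,0,0,0,0,0.11]]'
python3 -m handwheel '[[-1,0,0,0.4,0,0,0],[-1,0,0,0.4,0,0,0],[-1,0,0,0.4,0,0,0],[-1,0,0,0.4,0,0,0],[-1,0,0,0.4,0,0,0],[-1,0,0,0,0,0,0]]'
```

```text
time: 16.42
tool_pos: [536.3, 4.6, 136.9]
tcp_rot: [-179.9, 0.1, 76.5]
ft_force: [1.1, -2.9, -9.5]
finger_gap: 12.6
grip_force: 40.1
time: 16.92
tool_pos: [536.7, 4.8, 117.4]
tcp_rot: [-179.9, 0.0, 76.8]
ft_force: [-2.3, -3.9, -7.3]
finger_gap: 12.1
grip_force: 40.3
```

```bash
python3 -m handwheel '[[-1,0,0,0.15,0,0,0],[-1,0,0,0.0,0,0,0],[0,0,0,0,0,0,0],[0,0,0,0,0,0,0],[0,0,0,0,0,0,0],[0,0,0,0,0,0,0]]'; python3 -m handwheel '[[0,0,0,-1.2,0,0,0],[0,0,0,-1.2,0,0,0],[0,0,0,-1.2,0,0,0],[0,0,0,-1.2,0,0,0],[0,0,0,-1.2,0,0,0],[0,0,0,-1.2,0,0,0],[0,0,0,-1.2,0,0,0],[0,0,0,-1.2,0,0,0],[0,0,0,0,0,0,0]]'
python3 - <<'E'
from h import *
p=snapshot("scene");cv2.imwrite("pics/s7.png",cv2.resize(p["image"][110:290,200:440,::-1],(800,600),interpolation=cv2.INTER_CUBIC))
for n in("post","tee","jar_mid"):print(n,[np.round(d["location"]) for d in place_of(p,n)[:2]])
px,s=bar(p,(342,200));print(s)
E
```

```text
time: 17.42
tool_pos: [537.8, 5.3, 117.1]
tcp_rot: [179.9, -0.0, 76.8]
ft_force: [-0.1, 0.2, -0.4]
finger_gap: 42.5
grip_force: 0.0
time: 18.17
tool_pos: [538.6, 4.8, 216.0]
tcp_rot: [179.7, -0.0, 76.8]
ft_force: [0.7, -0.3, 1.5]
finger_gap: 42.9
grip_force: 0.0
post [array([ 590., -106.,  112.])]
tee [array([532.,   2., 115.])]
jar_mid [array([381.,  60.,  15.]), array([814.,  98.,  20.])]
[328 195  29  16 254]
```

View pics/s7.png

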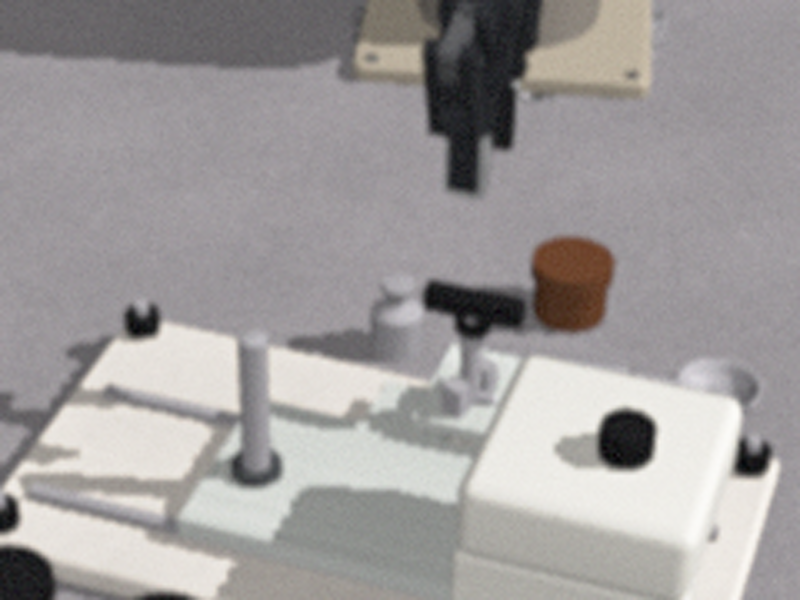

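The bar is at crop (475,303), with exactly its starting pixel box, so the plunger is home. The slide is fully in, with the post at crop (255,400), and the robot is clear.

```bash
python3 -c "
from bench import *
print(hand_in())"
```

```text
the job is handed in; nothing more can be done
None
```

I handed in the job at about 18 s: the slide is pushed in to its stop and the plunger has dropped home and locked it. The jar rode in under the reading head, where the camera no longer sees it, so I could not check directly that it stayed upright.

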